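# Free the safety latch of the grinding-wheel locker

### The arm

A 7-joint arm with a two-finger parallel gripper is mounted at the origin on the work surface. World frame = base frame: x ahead of the robot, y to its left, z up, the work surface at z = 0. Lengths are in m, angles in degrees, forces in N, time in s.
With the tool pointing down it reaches from about 0.425 to 0.825 m from the base axis. Payload 3.6 kg.
Tool frame: the origin (TCP) lies on the centre line of the jaws, within the pads' length; the fingertips stand 8 mm ahead of it and the grasp point (between the pads) lies 11 mm behind it (ctrl.finger_overhang is the distance from the TCP to the fingertips, in m); z points along the fingers, y is the direction in which the jaws open and shut (so a half turn about z gives the same grasp; the last joint's range is limited). The gripper opens to 93 mm and grips with 3 to 60 N. Pads are 15 mm wide; open, the fingers measure 128 mm over their backs; the gripper's body (75 mm by 188 mm) begins 65 mm behind the grasp point.
Start: joints at [69.528, 35.231, -0.722, 81.555, 0.464, 63.22, -2.315], TCP at [0.211, -0.615, 0.227] pointing down, gripper open.
Joint ranges: [-178.69, 178.69], [-17.37, 117.87], [-77.05, 75.6], [15.02, 138.74], [-78.02, 258.01], [0.78, 113.62], [-162.83, 162.83]. Speed limits (degrees/s): [159.86, 159.86, 180, 180, 180, 180, 180].

### API

Orientations are given as a 3x3 rotation matrix whose columns are the frame's x, y, z axes.
In Python, from bench import ctrl gives the robot as it stands.
- The arm moves only by the shell command python3 -m jog 'ROWS' [FORCE]. ROWS is text: rows parted by semicolons, each of 5 numbers parted by spaces: the shift along the tool's x, y, z in mm, then the turn about the tool's z in degrees, then the opening, from -1 (shut) to 1 (fully open), so that 0 is half open. In form: x y z turn jaw; .... A call has 1 to 20 rows; each row shifts and turns the commanded pose from where the row before left it, along the tool's axes as they then stand; what a row does not reach is not made up. A row lasts 1/10 s, in which the tool goes at most 50 mm and 8.59 degrees, less where a joint would pass 70% of its speed; a pose out of reach is approached as far as the arm can. A call is refused whole if a number of a shift passes 50 or a number of a turn 8.59, either way. A call with a gripper value outside its range is refused whole. The fingers move at their own pace and stop on an object; FORCE is the grip in N (left out, the last holds). Time passes only in rows, so rows that do not move let the fingers close. It gives the time, the measured TCP pose, the force and the opening at its end, in the units of the state.
- ctrl.get_obs(): the state, without advancing time (a new reading comes with each control period).
- ctrl.get_image(name): name is "scene" or "top" or "wrist"; returns a dict with "pixels" (420x560x3 uint8, red, green, blue), "mtx" (3x3 intrinsics, pixels), "cam_to_world" (4x4, takes a point from camera to world coordinates); the wrist camera has in their place "mount" (4x4, takes a point from camera to tool coordinates, whose origin is the TCP and whose axes are the flange's). Camera axes: x right, y up, looking along -z (the intrinsics and any distortion apply to the point x, -y, -z); pixel columns grow to the right and rows downward; lengths in m; the calibration is good to about 2 mm. The wrist camera is an equidistant fisheye: a pixel r from the principal point sees the ray r / f radians off the axis. A picture is of the moment at which its call begins: read the wrist's pose just before it. There is no depth.
- ctrl.finish_job(): hands the job in, once; it reports no verdict.
The state is a dict: "t": time; "joint_positions": joint angles; "qvel": joint speeds; "joint_torque": joint torques, N m; "eef_pos": TCP position; "eef_rot": TCP orientation; "contact_force": force on the tool from outside, world axes, zero at the start; "moment": the same for the moment, N m; "finger_gap": opening from 0.0 (shut) to 1.0 (fully open).
Only numpy, scipy, OpenCV 4.12 (cv2) and the standard library are available. Lean on these libraries where they do the work, as an engineer would, in place of code of your own. Each camera call takes 0.05 s, during which the arm holds its last target. There are 200 camera calls.

### The job

Open the small green wheel locker: its door stands slightly ajar, held by the sprung safety hook inside, so reach down through the narrow gap behind the door's top edge, press the hook down far enough and keep it down while you draw the door past the catch, then swing the door wide open, to about a right angle, and leave it standing so. Be slow and gentle, the hook is plastic: never push or pull on the locker, door or hook with more than 25 newtons, and leave the other things on the bench where they are.

Things in the scene. Friction and masses are not known exactly. Their poses are not given: they have to be found in the camera images.
- plinth: pale timber block under the locker, 250 x 260 x 40 mm (x, y, z), fixed to the bench. Origin: centre of its underside, on the bench top; -x is the front (door side), +y the hinge side. On it, on four screw feet, stands the fixed green locker, 200 x 230 x 200 mm. The feet set its REAL height, with door and hook, up to 14 mm above or below nominal; not reported: find it by touch
- lip_mid (a point): middle of the locker's front top edge, at NOMINAL height (260 mm; plinth x = -82 mm, y = 0). The edge is a steel lip along y over the locker's full width, 6 mm thick, hanging down 14 mm. The gap to reach into lies between its front face, the plane x = -82 mm of the plinth, and the inner face of the door, whose top edge is 2 mm lower than the lip's. A 20 mm high tray lies on the roof behind
- hinge (a point): point on the door's upright hinge axis (plinth x = -100, y = +110 mm) at the NOMINAL height of the hook's flat upper face (236 mm above the bench, 24 mm below the locker's top). At door angle a, in the plinth frame, the leaf runs from here along (-sin a, -cos a) and its inner face, which contains the axis, looks along (cos a, -sin a). Axes as the plinth's
- door (a joint): angle of the green door, rad: 0 shut, grows as it opens to the front, stop at 1.75. Leaf 220 mm wide, 12 mm thick, no handle, bottom edge over 45 mm above the bench. Starts at 0.10 to 0.135, leaving 33 to 43 mm between inner face and lip at the hook; the catch stops it at 0.14 to 0.18 unless the hook is pressed; clear beyond 0.26. 0.35 kg, a little stiff (0.12 N m), stays where left
- latch (a joint): place of the hook along the door, m, fixed in a run: its middle is 0.150 + this value (0 to 0.030) from the hinge axis. The hook is a white plastic arm on the door's inner face, moving with the door, 20 mm wide, sticking out 54 mm square to that face across the gap. At its far end, 48 to 54 mm out, a tooth stands 18 mm above the arm's flat upper face and catches behind the lip
- hook_nominal (a point): NOMINAL point on the plinth of the hook's upper face for a shut door and joint latch at 0.015, only for orientation (plinth x = -73, y = -55, z = 236 mm). The hook slides straight down against a spring: 3.5 N before it moves, then 0.7 N per mm. Pressed 8 mm, its tooth clears the lip; at 13 mm (12.6 N) it meets a hard stop and the force climbs at once. Let go, it springs back up
- bottle: clear round water bottle with a blue cap, 64 mm wide, 190 mm tall, standing beside the locker. Bystander; origin: centre of its underside
- tin: plain steel tin with a paper band, 80 mm wide, 70 mm tall, standing beside the locker. Bystander; origin: centre of its underside
- mug: blue ceramic mug, 80 mm wide, 90 mm tall. Bystander; origin: centre of its underside
- wheel: spare grinding wheel lying flat, grey disc 125 mm wide, 20 mm thick. Bystander; origin: centre of its underside
- spanner: steel spanner lying flat, 160 mm long. Bystander; origin: centre of its underside
- slab: round pale polished stone, 84 mm wide, 15 mm thick, lying in front of the locker, lower than the door's bottom edge. Bystander; origin: centre of its underside
- stone: terracotta dressing stick, 90 x 30 x 18 mm, lying in front of the locker, lower than the door's bottom edge. Bystander; origin: centre of its underside

How it is judged:
By the outcome, as a careful person would: the job done as asked, in the order asked, and still so for the second after the job is handed in, with the robot touching nothing.
It also fails if it takes over 46 s, if anything falls off the work surface, if the arm or the gripper's body presses on something with over 40 N, if the wrist force passes 120 N, or if a joint passes its speed limit or range.

## Working session

There is one attempt and no reset: what is moved stays moved. The work goes in short steps, Python scripts to look and compute and a shell command to move; the robot and the scene stay as the last step left them, time stands still between calls to the robot, and variables do not carry over. Pictures are saved under pics/ and viewed, about 8 in all and at most 12, crops included, and the job is handed in when it is done.

```bash
ls; mkdir -p pics
python3 - <<'E'
from bench import ctrl
import cv2,numpy as np
o=ctrl.get_obs();print(o)
for n in("scene","top"):
    im=ctrl.get_image(n);cv2.imwrite(f"pics/{n}0.png",im["pixels"][:,:,::-1]);np.savez(f"{n}.npz",**im);print(n,im["mtx"].tolist(),np.round(im["cam_to_world"],4).tolist(), im.keys())
E
```

```text
pics
{'t': 0.0, 'joint_positions': array([69.52812078, 35.28958687, -0.7231685 , 81.64015042,  0.4641962 ,
       63.21960619, -2.31565517]), 'qvel': array([ 0.03823475,  0.05423779,  0.02732421, -0.07712768, -0.01618225,
       -0.06953942,  0.08480462]), 'joint_torque': array([-3.77171127e-04, -4.58921814e+01,  2.09313026e-01, -1.65739882e+01,
       -6.09613094e-02,  2.05435051e-02,  2.37744880e-04]), 'eef_pos': array([ 0.21088223, -0.61402748,  0.2254841 ]), 'eef_rot': array([[ 9.45764125e-01,  3.24853003e-01, -8.63634786e-04],
       [ 3.24854150e-01, -9.45761065e-01,  2.40607690e-03],
       [-3.51708470e-05, -2.55613656e-03, -9.99996732e-01]]), 'contact_force': array([-0.27051822, -0.1015067 ,  0.03267813]), 'moment': array([ 0.01691553, -0.04373501, -0.00820579]), 'finger_gap': 1.0014291644625235}
scene [[413.49360804781156, 0.0, 279.8951359439695], [0.0, 413.49360804781156, 215.83357398357415], [0.0, 0.0, 1.0]] [[0.9979, -0.056, 0.0338, 0.6159], [0.0653, 0.8175, -0.5722, -0.5892], [0.0044, 0.5732, 0.8194, 0.9608], [0.0, 0.0, 0.0, 1.0]] dict_keys(['pixels', 'mtx', 'cam_to_world'])
top [[460.12094571343505, 0.0, 279.922058965494], [0.0, 460.12094571343505, 210.62856333556562], [0.0, 0.0, 1.0]] [[0.126, 0.968, -0.2172, 0.3052], [-0.992, 0.1236, -0.0247, -0.0458], [0.003, 0.2186, 0.9758, 1.3853], [0.0, 0.0, 0.0, 1.0]] dict_keys(['pixels', 'mtx', 'cam_to_world'])
```

View pics/scene0.png

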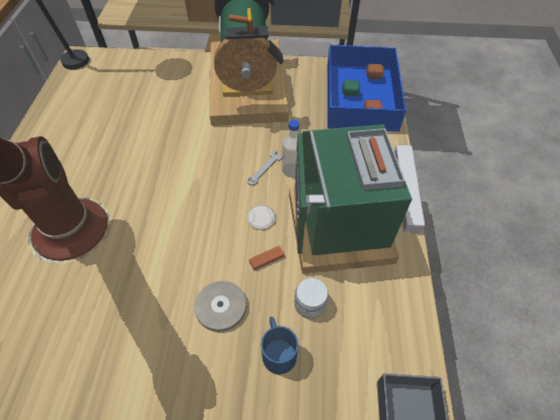

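View pics/top0.png

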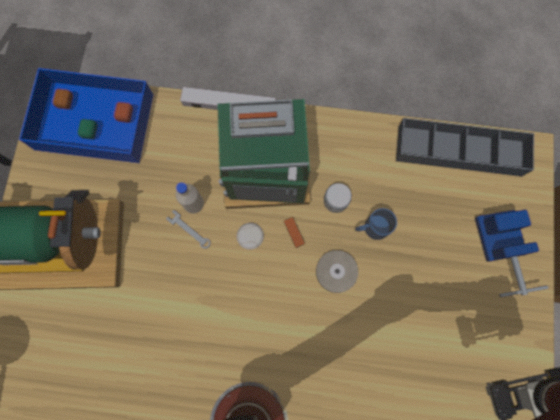

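The scene view shows the locker at pixels (300-405, 130-265), with the hook's white tip near (316,199). The top view shows it at (220-308, 100-205), with the hook near (292,174). I'll zoom in on both.

Run:
```python
import cv2
a=cv2.imread("pics/scene0.png")[120:275,282:412];b=cv2.imread("pics/top0.png")[90:215,205:325]
cv2.imwrite("pics/sc.png",cv2.resize(a,None,fx=3.8,fy=3.8,interpolation=cv2.INTER_CUBIC))
cv2.imwrite("pics/tc.png",cv2.resize(b,None,fx=4.8,fy=4.8,interpolation=cv2.INTER_CUBIC))
```

```text
(no output)
```

View pics/sc.png

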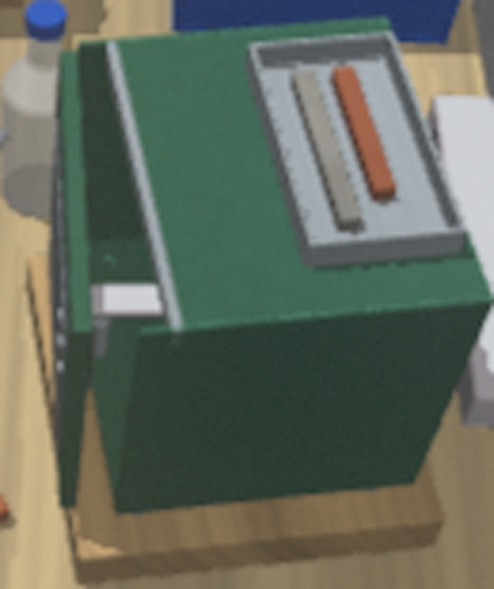

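View pics/tc.png

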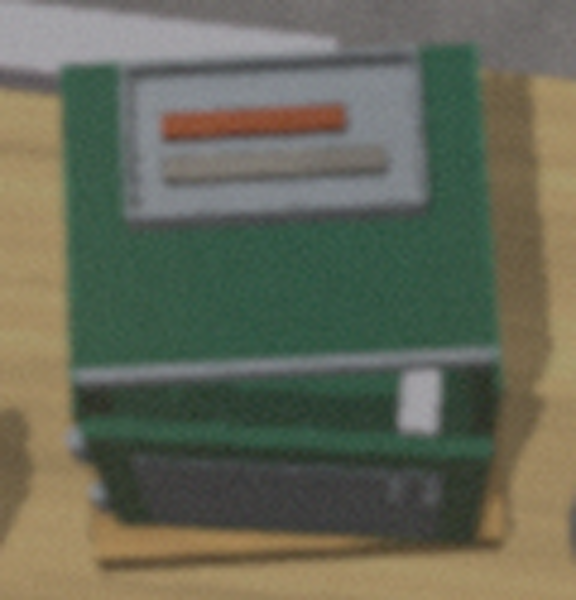

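```bash
cat > geo.py <<'E'
import numpy as np
def world(p,P):
    x,y,w=p[:3];c,s=np.cos(w),np.sin(w)
    return np.array([x+c*P[0]-s*P[1],y+s*P[0]+c*P[1],P[2]])
def leaf(a,s,n,z): # s along the leaf, n out of inner face
    return (-.1-s*np.sin(a)+n*np.cos(a), .11-s*np.cos(a)-n*np.sin(a), z)
def proj(im,Pw):
    q=np.linalg.inv(im["cam_to_world"])@np.append(Pw,1);k=im["mtx"]@np.array([q[0],-q[1],-q[2]]);return k[:2]/k[2]
E
cat > fit.py <<'E'
from geo import *
from scipy.optimize import least_squares
S=np.load("scene.npz");T=np.load("top.npz");S={k:S[k] for k in S};T={k:T[k] for k in T}
sc=lambda u,v:np.array([282+u/3.8,120+v/3.8]);tc=lambda u,v:np.array([205+u/4.8,90+v/4.8])
def obs(p):
    h,a,l,b=p[3:];z=.26+h;d=z-.002;k=.236+h;m=.15+l
    return [(S,(-.082,.115,z),sc(107,43)),(S,(-.082,-.115,z),sc(170,329)),
    (S,(b,-.115,z),sc(491,302)),(S,(b,.115,z),sc(390,18)),
    (T,(b,-.115,z),tc(478,44)),(T,(b,.115,z),tc(62,66)),
    (T,(-.082,-.115,z),tc(500,358)),(T,(-.082,.115,z),tc(76,380)),
    (S,leaf(a,.22,0,d),sc(90,328)),(S,leaf(a,.22,-.012,d),sc(70,331)),(S,leaf(a,0,-.012,d),sc(60,53)),(S,leaf(a,0,0,d),sc(78,51)),
    (T,leaf(a,.22,0,d),tc(491,442)),(T,leaf(a,.22,-.012,d),tc(490,459)),
    (S,(-.125,-.13,.04),sc(77,557)),(S,(.125,-.13,.04),sc(441,520)),(S,(-.125,-.13,0),sc(80,583)),(S,(.125,-.13,0),sc(438,546)),
    (T,(-.125,.13,0),tc(100,566)),(T,(-.125,-.13,0),tc(500,546)),
    (T,leaf(a,m-.01,.02,k),tc(441,None or 400)),(T,leaf(a,m+.01,.02,k),tc(400,400)),(S,leaf(a,m,.0,k),sc(95,301))]
def res(p):
    r=[]
    for i,(im,P,px) in enumerate(obs(p)):
        e=proj(im,world(p,P))-px
        if i in(20,21):e[1]=0
        if i==22:e[0]=0
        r+=list(e)
    return np.array(r)
if __name__=="__main__":
    s=least_squares(res,[.72,0,0,0,.12,.015,.1],loss="soft_l1")
    print(np.round(s.x,4),s.cost);print(np.round(res(s.x).reshape(-1,2),1).tolist())
    print(np.round(np.sqrt(np.diag(np.linalg.inv(s.jac.T@s.jac))),4))
    np.save("p.npy",s.x)
E
python3 fit.py
```

```text
[0.7444 0.0524 0.1799 0.0048 0.1195 0.0315 0.0987] 22.634617888994995
[[-0.1, -0.7], [0.5, 1.0], [0.3, 0.4], [-1.1, 0.2], [-0.4, -0.1], [-0.9, -0.5], [-0.4, -0.3], [-2.1, -0.4], [0.0, 1.2], [-0.4, 0.3], [0.1, -0.7], [0.4, -0.1], [0.0, -0.8], [0.0, 0.2], [0.3, 0.3], [1.8, 0.2], [-1.3, 0.8], [-1.1, 0.9], [-0.8, 0.8], [-0.1, 0.6], [-8.3, 0.0], [7.9, 0.0], [0.0, 0.0]]
[0.0009 0.0009 0.0051 0.0017 0.0077 0.003  0.0018]
```

```bash
sed -i 's/leaf(a,m-.01,.02,k),tc(441,None or 400)/leaf(a,m+.01,.02,k),tc(441,400)/; s/leaf(a,m+.01,.02,k),tc(400,400)/leaf(a,m-.01,.02,k),tc(400,400)/' fit.py; python3 fit.py
python3 - <<'E'
from geo import *
p=np.load("p.npy");a=p[4];m=.15+p[5];h=p[3]
print("yaw deg",np.degrees(p[2]),"a deg",np.degrees(a))
P=leaf(a,m,.0,.236+h);print("hook root plinth",P,"gap",-.082-P[0]); print("gap mid world",world(p,((P[0]-.082)/2,P[1],.26+h)),"hinge",world(p,(-.1,.11,0)))
for nm,px,im in (("bottle base",None,0),):pass
import numpy as np
T=np.load("top.npz");S=np.load("scene.npz")
def hit(im,u,v,z):
    d=np.linalg.inv(im["mtx"])@[u,v,1];M=im["cam_to_world"];r=M[:3,:3]@[d[0],-d[1],-d[2]];o=M[:3,3];return o+r*(z-o[2])/r[2]
print("bottlecap",hit(T,182,188,.19),hit(S,294,126,.19),"tin",hit(T,338,195,.07),"mug",hit(T,382,222,.09))
E
```

```text
[0.7444 0.0524 0.1799 0.0049 0.1195 0.0318 0.0987] 8.4528123331826
[[-0.1, -0.7], [0.5, 0.9], [0.2, 0.4], [-1.1, 0.2], [-0.4, -0.1], [-0.9, -0.5], [-0.4, -0.3], [-2.1, -0.4], [0.0, 1.2], [-0.4, 0.3], [0.1, -0.7], [0.4, -0.2], [0.1, -0.8], [0.0, 0.2], [0.3, 0.3], [1.8, 0.2], [-1.3, 0.8], [-1.1, 0.9], [-0.8, 0.8], [-0.1, 0.6], [-0.5, 0.0], [0.4, 0.0], [0.0, 0.1]]
[0.0009 0.0009 0.0051 0.0016 0.0077 0.0019 0.0018]
yaw deg 10.306655157607882 a deg 6.848161913104705
hook root plinth (np.float64(-0.12168213700941279), np.float64(-0.07054094137431548), np.float64(0.24088997295779074)) gap 0.03968213700941278
gap mid world [ 0.65677677 -0.03521674  0.26488997] hinge [0.62628637 0.14274044 0.        ]
bottlecap [0.59979134 0.25353396 0.19      ] [0.60263387 0.24518837 0.19      ] tin [ 0.66660421 -0.17675081  0.07      ] mug [ 0.59743738 -0.30800078  0.09      ]
```

```bash
python3 -m jog '5 -3 -20 0 -1;10 -7 -30 0 -1;20 -13 -30 0 -1;30 -20 -30 0 -1;35 -23 -30 0 -1;40 -27 -20 0 -1;40 -27 -15 0 -1;40 -27 0 0 -1;40 -27 0 0 -1;40 -27 0 0 -1;40 -27 0 0 -1;40 -27 0 0 -1;40 -27 0 0 -1;40 -27 0 0 -1;40 -27 0 0 -1;40 -27 0 0 -1;35 -22 0 0 -1;25 -13 0 0 -1;15 -8 0 0 -1;5 -2 0 0 -1'
python3 -m jog '0 0 0 -8.5 -1;0 0 0 -8.5 -1;0 0 0 -8.5 -1;0 0 0 -8.5 -1;0 0 0 -8.5 -1;0 0 0 -8.5 -1;0 0 0 -8.5 -1;0 0 0 -8.5 -1;0 0 0 -8.5 -1;0 0 0 -8.5 -1;0 0 0 -8.5 -1;0 0 0 -8.5 -1;0 0 0 -8.5 -1;0 0 0 -8.5 -1;0 0 0 -8.5 -1;0 0 0 -8.5 -1;0 0 0 -8.5 -1;0 0 0 -8.5 -1;0 0 0 -8.5 -1;0 0 0 -3 -1'
cat > st.py <<'E'
from bench import ctrl
from geo import *
o=ctrl.get_obs();p=np.load("p.npy");R=o["eef_rot"];tp=o["eef_pos"]+R[:,2]*ctrl.finger_overhang
w=p[2];d=tp[:2]-p[:2];c,s=np.cos(w),np.sin(w)
pl=np.array([c*d[0]+s*d[1],-s*d[0]+c*d[1]])
print("t",round(o["t"],2),"eef",np.round(o["eef_pos"],4),"yaw x",round(np.degrees(np.arctan2(R[1,0],R[0,0])),1),"Rz",np.round(R[:,2],3))
print("tip plinth",np.round(pl,4),"z",round(tp[2],4),"F",np.round(o["contact_force"],2),"gap",round(o["finger_gap"],3),"q",np.round(o["joint_positions"],1),"M",np.round(o["moment"],2))
E
python3 st.py
```

```text
t: 2.1
eef_pos: [0.6632, -0.0278, 0.3981]
eef_rot: [[0.945, 0.328, -0.002], [0.328, -0.945, 0.002], [-0.002, -0.002, -1.0]]
contact_force: [0.5, -0.3, -0.2]
finger_gap: 0.001
t: 4.1
eef_pos: [0.6622, -0.0323, 0.3995]
eef_rot: [[-0.998, -0.062, -0.001], [-0.062, 0.998, -0.001], [0.001, -0.001, -1.0]]
contact_force: [-0.5, -0.1, -0.3]
finger_gap: 0.006
t 4.1 eef [ 0.6622 -0.0323  0.3995] yaw x -176.4 Rz [-0.001 -0.001 -1.   ]
tip plinth [-0.096  -0.0686] z 0.3915 F [-0.48 -0.14 -0.28] gap 0.006 q [ 22.1  37.5 -48.4  59.1  27.2  93.5  75.7] M [ 0.07 -0.13 -0.  ]
```

```bash
cat > wr.py <<'E'
import sys,cv2
from bench import ctrl
from geo import *
def run(name):
    o=ctrl.get_obs();im=ctrl.get_image("wrist");p=np.load("p.npy");K=im["mtx"]
    W=np.eye(4);W[:3,:3]=o["eef_rot"];W[:3,3]=o["eef_pos"];C=np.linalg.inv(W@im["mount"])
    np.savez("wrist_"+name+".npz",C=C,K=K,pixels=im["pixels"])
    img=im["pixels"][:,:,::-1].copy();h,a=p[3:5];m=.15+p[5];z=.26+h;k=.236+h
    for P in [(-.082,.115,z),(-.082,-.115,z),leaf(a,0,0,z-.002),leaf(a,.22,0,z-.002),leaf(a,m-.01,0,k),leaf(a,m+.01,0,k),leaf(a,m-.01,.035,k),leaf(a,m+.01,.035,k)]:
        q=C@np.append(world(p,P),1);v=np.array([q[0],-q[1],-q[2]]);r=np.hypot(v[0],v[1]);th=np.arctan2(r,v[2])
        u=K[0,0]*th*v[0]/r+K[0,2],K[1,1]*th*v[1]/r+K[1,2];print(np.round(u,1))
        cv2.circle(img,(int(u[0]),int(u[1])),2,(0,0,255),-1)
    cv2.imwrite(f"pics/{name}.png",cv2.resize(img,None,fx=1.42,fy=1.42,interpolation=cv2.INTER_CUBIC))
run(sys.argv[1])
E
python3 wr.py w1
```

```text
[455.7 199.8]
[229.1 226.2]
[450.8 182.6]
[229.2 179.1]
[281.3 175.6]
[260.9 175.6]
[281.1 210.2]
[261.1 210.1]
```

View pics/w1.png

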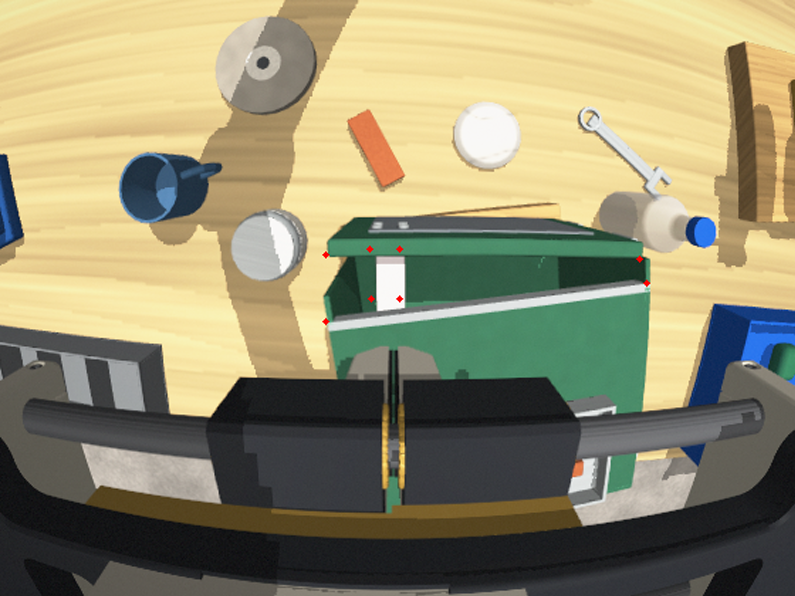

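The wrist view agrees with the fit to about 2 mm: hook at (376-405, 255-310), lip along (330,325)-(647,287), door inner edge at row ~255. I'll centre in the gap and descend.

```bash
python3 -m jog '3 0 5 0 -1;3 0 10 0 -1;0 0 15 0 -1;0 0 15 0 -1;0 0 15 0 -1;0 0 15 0 -1;0 0 12 0 -1;0 0 10 0 -1;0 0 8 0 -1;0 0 6 0 -1;0 0 5 0 -1;0 0 4 0 -1;0 0 3 0 -1;0 0 2 0 -1;0 0 1 0 -1;0 0 0 0 -1'; python3 st.py
```

```text
t: 5.75
eef_pos: [0.6567, -0.0308, 0.2738]
eef_rot: [[-0.998, -0.06, 0.0], [-0.06, 0.998, 0.0], [-0.0, 0.0, -1.0]]
contact_force: [0.3, -0.6, -0.3]
finger_gap: 0.005
t 5.75 eef [ 0.6567 -0.0308  0.2738] yaw x -176.5 Rz [ 0.  0. -1.]
tip plinth [-0.1011 -0.0662] z 0.2658 F [ 0.32 -0.58 -0.33] gap 0.005 q [ 24.7  40.5 -47.6  75.2  29.5  76.8  71.1] M [ 0.05 -0.15  0.02]
```

```bash
python3 -m jog '0 0 2 0 -1;0 0 3 0 -1;0 0 3 0 -1;0 0 2 0 -1;0 0 2 0 -1;0 0 1 0 -1;0 0 0 0 -1'; python3 -m jog '0 0 1 0 -1;0 0 1 0 -1;0 0 1 0 -1;0 0 0 0 -1';python3 -m jog '0 0 1 0 -1;0 0 1 0 -1;0 0 1 0 -1;0 0 0 0 -1'; python3 st.py
```

```text
t: 6.45
eef_pos: [0.6566, -0.0309, 0.2606]
eef_rot: [[-0.998, -0.06, -0.0], [-0.06, 0.998, 0.0], [0.0, 0.0, -1.0]]
contact_force: [-0.8, 0.0, 0.2]
finger_gap: 0.005
t: 6.85
eef_pos: [0.6566, -0.0309, 0.2576]
eef_rot: [[-0.998, -0.06, -0.0], [-0.06, 0.998, 0.0], [0.0, 0.0, -1.0]]
contact_force: [-0.0, -0.1, -1.4]
finger_gap: 0.003
t: 7.25
eef_pos: [0.6566, -0.0309, 0.2546]
eef_rot: [[-0.998, -0.06, -0.0], [-0.06, 0.998, 0.0], [0.0, 0.0, -1.0]]
contact_force: [-0.3, -0.6, -0.1]
finger_gap: 0.005
t 7.25 eef [ 0.6566 -0.0309  0.2546] yaw x -176.5 Rz [-0.  0. -1.]
tip plinth [-0.1013 -0.0662] z 0.2466 F [-0.31 -0.63 -0.07] gap 0.005 q [ 24.8  41.3 -47.2  76.9  30.2  74.5  70.4] M [ 0.04 -0.15  0.  ]
```

```bash
for i in 1 2 3 ; do :; done; python3 -m jog '0 0 1 0 -1;0 0 1 0 -1;0 0 0 0 -1'|grep -E 'eef_pos|force'; python3 -m jog '0 0 1 0 -1;0 0 1 0 -1;0 0 0 0 -1'|grep -E 'eef_pos|force'; python3 -m jog '0 0 1 0 -1;0 0 1 0 -1;0 0 0 0 -1'|grep -E 'eef_pos|force'
```

```text
eef_pos: [0.6566, -0.0309, 0.2526]
contact_force: [0.9, 0.6, 0.1]
eef_pos: [0.6569, -0.0308, 0.2514]
contact_force: [-1.0, 0.2, 4.2]
eef_pos: [0.657, -0.0308, 0.2492]
contact_force: [-0.9, -0.0, 4.9]
```

```bash
python3 -m jog '0 0 1 0 -1;0 0 1 0 -1;0 0 1 0 -1;0 0 1 0 -1;0 0 0 0 -1'|grep -E 'eef_pos|force'; python3 -m jog '0 0 1 0 -1;0 0 1 0 -1;0 0 1 0 -1;0 0 1 0 -1;0 0 0 0 -1'|grep -E 'eef_pos|force';python3 st.py
```

```text
eef_pos: [0.6572, -0.0307, 0.2458]
contact_force: [-0.6, -0.2, 7.1]
eef_pos: [0.6577, -0.0306, 0.2426]
contact_force: [-0.9, -1.3, 9.6]
t 9.15 eef [ 0.6577 -0.0306  0.2426] yaw x -176.6 Rz [ 0.004  0.    -1.   ]
tip plinth [-0.1001 -0.0662] z 0.2346 F [-0.89 -1.35  9.58] gap 0.006 q [ 24.8  41.8 -47.   78.   30.7  73.   69.9] M [-0.07  0.09  0.03]
```

```bash
python3 -m jog '0 0 1 0 -1;0 0 1 0 -1;0 0 0 0 -1'|grep -E 'eef_pos|force';python3 -m jog '0 0 0 0 -1;0 0 0 0 -1' | grep force
python3 - <<'E'
# targets: finger centre at n=7.5mm from the inner face, plan tool-frame rows per 1 deg step etc.
from bench import ctrl
from geo import *
o=ctrl.get_obs();p=np.load("p.npy");c=o["eef_pos"]
H=world(p,(-.1,.11,0));d=c[:2]-H[:2]
# polar about hinge in plinth frame
w=p[2];pl=np.array([[np.cos(w),np.sin(w)],[-np.sin(w),np.cos(w)]])@d
r=np.hypot(*pl);phi=np.degrees(np.arctan2(-pl[0],-pl[1]));print("r",r,"phi",phi,"n now at a fit",np.dot(pl,[np.cos(p[4]),-np.sin(p[4])]),"s",np.dot(pl,[-np.sin(p[4]),-np.cos(p[4])]))
E
```

```text
eef_pos: [0.6579, -0.0306, 0.241]
contact_force: [-1.3, -0.2, 10.4]
contact_force: [-0.6, -0.3, 9.9]
r 0.17616104975454455 phi -0.04134743054797786 n now at a fit 0.021131410426258008 s 0.17488904752448095
```

```bash
python3 -m jog '1 0 0 0 -1;1.5 0 0 0 -1;1.5 0 0 0 -1;1.5 0 0 0 -1;1.5 0 0 0 -1;1.5 0 0 0 -1;1.5 0 0 0 -1;1.5 0 0 0 -1;1.5 0 0 0 -1;0 0 0 0 -1'|grep -E 'eef_pos|force';python3 st.py; python3 -m jog '2 -.1 0 .7 -1;2 -.1 0 .7 -1;2 -.1 0 .7 -1;2 -.1 0 .7 -1;2 -.1 0 .7 -1;0 0 0 0 -1'|grep -E 'eef_pos|force';python3 st.py
```

```text
eef_pos: [0.6458, -0.032, 0.2414]
contact_force: [0.6, -1.3, 9.9]
t 10.65 eef [ 0.6458 -0.032   0.2414] yaw x -176.6 Rz [ 0.007 -0.    -1.   ]
tip plinth [-0.112  -0.0654] z 0.2334 F [ 0.62 -1.27  9.86] gap 0.005 q [ 25.8  40.8 -47.3  80.5  30.5  71.5  69.4] M [-0.25 -0.32  0.02]
eef_pos: [0.6357, -0.0329, 0.2414]
contact_force: [0.8, -1.3, 9.8]
t 11.25 eef [ 0.6357 -0.0329  0.2414] yaw x 179.9 Rz [ 0.006 -0.001 -1.   ]
tip plinth [-0.1221 -0.0645] z 0.2334 F [ 0.76 -1.27  9.85] gap 0.005 q [ 26.1  39.7 -46.7  82.3  29.7  70.4  66.1] M [-0.25 -0.16 -0.05]
```

```bash
python3 -m jog '0 0 .6 0 -1;0 0 .6 0 -1;2 -.1 0 .7 -1;2 -.1 0 .7 -1;0 0 0 0 -1'|grep -E 'eef_pos|force'; python3 -m jog '2 -.1 0 .7 -1;2 -.1 0 .7 -1;0 0 0 0 -1'|grep -E 'eef_pos|force'; python3 -m jog '2 -.1 0 .7 -1;2 -.1 0 .7 -1;2 -.1 0 .7 -1;0 0 0 0 -1'|grep -E 'eef_pos|force';python3 st.py
```

```text
eef_pos: [0.6318, -0.0331, 0.2404]
contact_force: [-0.0, -1.7, 11.2]
eef_pos: [0.6278, -0.0332, 0.2403]
contact_force: [-0.1, -0.7, 10.4]
eef_pos: [0.6217, -0.0331, 0.2403]
contact_force: [0.3, -2.0, 10.9]
t 12.45 eef [ 0.6217 -0.0331  0.2403] yaw x 175.0 Rz [ 0.007 -0.001 -1.   ]
tip plinth [-0.1359 -0.0622] z 0.2323 F [ 0.28 -1.95 10.94] gap 0.005 q [ 26.5  38.1 -45.8  84.8  28.5  68.7  61.5] M [-0.26 -0.15  0.  ]
```

```bash
python3 -m jog '3 -.1 0 1 -1;3 -.1 0 1 -1;3 -.1 0 1 -1;3 -.1 0 1 -1;3 -.1 0 1 -1;3 -.1 0 1 -1;3 -.1 0 1 -1;3 -.1 0 1 -1;3 -.1 0 1 -1;0 0 0 0 -1'|grep -E 'eef_pos|force';python3 st.py;python3 - <<'E'
from bench import ctrl;import cv2
s=ctrl.get_image("scene")["pixels"][100:280,230:430,::-1];t=ctrl.get_image("top")["pixels"][80:260,180:380,::-1]
cv2.imwrite("pics/c1.png",cv2.resize(cv2.hconcat([s.copy(),t.copy()]),None,fx=2,fy=2,interpolation=cv2.INTER_CUBIC))
E
```

```text
eef_pos: [0.5945, -0.0303, 0.24]
contact_force: [-0.6, -1.7, 10.5]
t 13.45 eef [ 0.5945 -0.0303  0.24  ] yaw x 166.0 Rz [ 0.005 -0.002 -1.   ]
tip plinth [-0.1622 -0.0546] z 0.232 F [-0.56 -1.68 10.51] gap 0.002 q [ 26.7  35.2 -44.1  89.5  26.3  65.8  53. ] M [-0.45  0.05 -0.01]
```

View pics/c1.png

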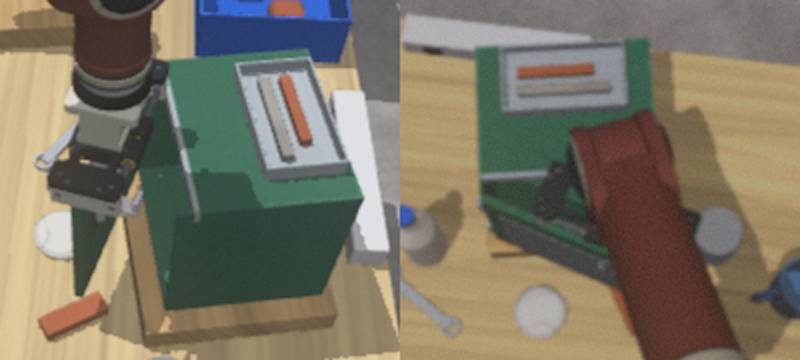

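The door is past the catch, at about 0.4 rad. I'll let the hook up gently, keep the finger behind the door's top edge, and swing the door on.

```bash
python3 -m jog '0 0 -1 0 -1;0 0 -1 0 -1;0 0 -1 0 -1;0 0 -1 0 -1;0 0 -1 0 -1;0 0 -1 0 -1;0 0 -1 0 -1;0 0 -1 0 -1;0 0 -1 0 -1;0 0 -1 0 -1;0 0 -1 0 -1;0 0 -1 0 -1;0 0 -1 0 -1;0 0 -1 0 -1;0 0 -1 0 -1;0 0 0 0 -1'|grep -E 'eef_pos|force';python3 -m jog '3 0 0 1 -1;4 -.1 0 1.4 -1;6.1 -.15 0 2 -1;6.1 -.15 0 2 -1;6.1 -.15 0 2 -1;6.1 -.15 0 2 -1;6.1 -.15 0 2 -1;6.1 -.15 0 2 -1;6.1 -.15 0 2 -1;6.1 -.15 0 2 -1'|grep -E 'eef_pos|force';python3 st.py
```

```text
eef_pos: [0.5921, -0.0286, 0.2517]
contact_force: [0.3, 0.0, -0.8]
eef_pos: [0.5405, -0.0098, 0.2523]
contact_force: [1.2, -1.1, -0.2]
t 16.15 eef [ 0.5405 -0.0098  0.2523] yaw x 147.5 Rz [-0.    -0.001 -1.   ]
tip plinth [-0.2117 -0.0247] z 0.2443 F [ 1.23 -1.15 -0.24] gap 0.008 q [ 25.4  28.6 -41.   96.9  20.8  62.3  35.6] M [-0.09 -0.35  0.07]
```

```bash
python3 -m jog '6.1 -.15 -1 2 -1;6.1 -.15 -1 2 -1;6.1 -.15 -1 2 -1;6.1 -.15 0 2 -1;6.1 -.15 0 2 -1;6.1 -.15 0 2 -1;6.1 -.15 0 2 -1;6.1 -.15 0 2 -1;6.1 -.15 0 2 -1;6.1 -.15 0 2 -1;6.1 -.15 0 2 -1;6.1 -.15 0 2 -1;0 0 0 0 -1'|grep -E 'eef_pos|force';python3 st.py
```

```text
eef_pos: [0.4859, 0.0398, 0.2556]
contact_force: [1.2, 0.5, 0.2]
t 17.45 eef [0.4859 0.0398 0.2556] yaw x 123.7 Rz [-0.001 -0.    -1.   ]
tip plinth [-0.2565  0.0338] z 0.2476 F [1.21 0.54 0.16] gap 0.006 q [ 18.8  22.3 -36.4 104.5  15.4  58.2   9.9] M [-0.02 -0.11  0.  ]
```

```bash
python3 -m jog '6.1 -.15 0 2 -1;6.1 -.15 0 2 -1;6.1 -.15 0 2 -1;6.1 -.15 0 2 -1;6.1 -.15 0 2 -1;6.1 -.15 0 2 -1;6.1 -.15 0 2 -1;6.1 -.15 0 2 -1;6.1 -.15 0 2 -1;6.1 -.15 0 2 -1;3 -.1 0 1 -1;3 -.1 0 1 -1;3 0 0 1 -1;0 0 0 0 -1'|grep -E 'eef_pos|force';python3 st.py
```

```text
eef_pos: [0.4581, 0.1029, 0.2556]
contact_force: [0.5, -0.4, 0.0]
t 18.85 eef [0.4581 0.1029 0.2556] yaw x 100.7 Rz [ 0.     0.001 -1.   ]
tip plinth [-0.2726  0.1009] z 0.2476 F [ 0.51 -0.41  0.04] gap 0.01 q [  8.3  19.8 -31.9 107.1  12.4  56.5 -18.3] M [-0.04 -0.08  0.02]
```

```bash
python3 -m jog '-1 0 0 0 -1;-3 0 0 0 -1;-4 0 0 0 -1;0 0 -4 0 -1;0 0 -8 0 -1;0 0 -15 0 -1;0 0 -20 0 -1;0 0 -20 0 -1;0 0 -20 0 -1;0 0 -15 0 -1;-20 0 -5 0 -1;-30 0 0 0 -1;-40 0 0 0 -1;-40 0 0 0 -1;-40 0 0 0 -1;-30 0 0 0 -1;-20 0 0 0 -1;-5 0 0 0 -1;0 0 0 0 -1'|grep -E 'eef_pos|force';python3 st.py;python3 - <<'E'
from bench import ctrl;import cv2
s=ctrl.get_image("scene")["pixels"][60:360,160:460,::-1];T=ctrl.get_image("top");t=T["pixels"][80:280,150:420,::-1]
cv2.imwrite("pics/c2.png",cv2.resize(s,(600,600),interpolation=cv2.INTER_CUBIC));cv2.imwrite("pics/t2.png",cv2.resize(t,(800,593),interpolation=cv2.INTER_CUBIC))
E
```

```text
eef_pos: [0.5012, -0.1266, 0.3628]
contact_force: [0.2, 1.1, 1.1]
t 20.75 eef [ 0.5012 -0.1266  0.3628] yaw x 100.6 Rz [ 0.     0.001 -1.   ]
tip plinth [-0.2713 -0.1326] z 0.3548 F [0.18 1.14 1.15] gap 0.007 q [ 30.7  18.6 -26.8  89.4   8.5  74.   13.4] M [-0.04 -0.04 -0.02]
```

View pics/c2.png

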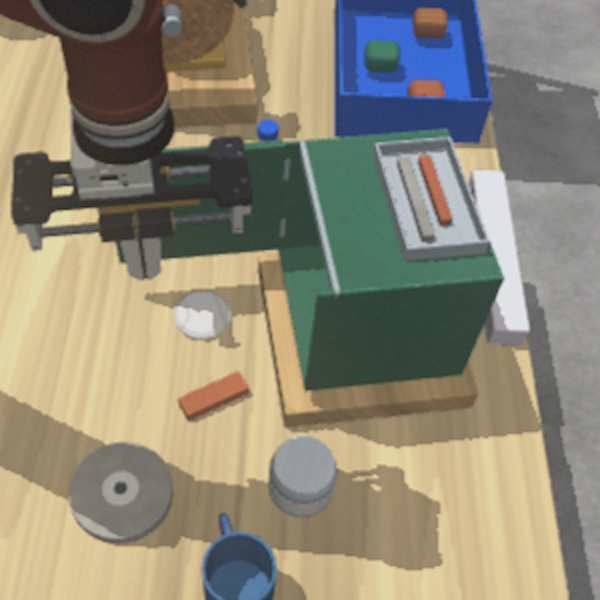

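View pics/t2.png

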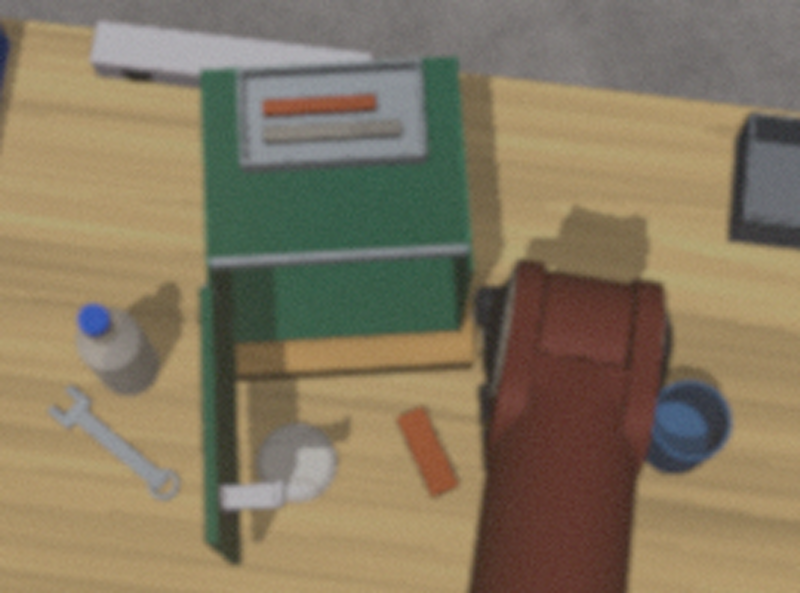

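The door stands at about a right angle. In the top view it runs from (205,290) to (215,545), with the hook at (250,495) sprung back. The other items look unmoved and the robot is clear, so I'm handing in.

```bash
python3 -c "
from bench import ctrl
print(ctrl.finish_job())"
```

```text
the job is handed in; nothing more can be done
None
```

The locker door is open at about 89–90°, estimated from where the fingertip last touched it, and the job was handed in at about 20.9 s of the 46 s allowed.

- **Hook:** I felt the hook's upper face at about 243 mm, so the locker stands about 7 mm above nominal. I pressed the hook about 10 mm, at 10–11 N, and kept it down from the first pull until the door was at about 0.4 rad, well past the catch. I then let it up slowly.
- **Swing:** I pushed the door's inner face round to the right angle with sideways forces under about 2 N. I then backed off, lifted clear and moved away.
- **Forces:** The highest reading was about 11 N. Forces were read only at the end of each move, so a brief peak between readings would not show.
- **Last checks:** The final pictures show the door standing open, the hook sprung back and the arm clear. The tin, mug, bottle, spanner, slab and stone look unmoved, judged by eye only. The wheel, seen only in the final scene picture, also looks unmoved.
- **Disagreements:** The wrist camera put the hook about 2–3 mm from my first camera fit, which I allowed for. The camera-based height (+5 mm) differed from touch (+7 mm), and I used touch.

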